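Clamp the soldering tile in its bench fixture

TASK

With the fingertips, not the arm or the body of the gripper, push the white soldering tile along its channel in the bench fixture until it is fully home against the back stop. Then push the toggle clamp's red lever round past its dead point until it snaps into lock, so that the clamp's pad holds the tile against the fence. Lift nothing, leave the other things on the bench where they are, and finish clear of everything.

Things in the scene. Friction and masses are not known exactly. Their poses are not given: they have to be found in the camera images.
- fixture: Dark steel plate 10 mm thick, fixed to the bench, with aluminium rails and a toggle clamp; place and yaw vary. Origin on the bench surface; plate spans x -130 to +105, y -90 to +160 mm. Its x: the way the tile goes home, roughly away from the robot; y: from fence to clamp; z up. All rails are at most 28 mm above the bench; the grey plunger bush (36 mm high) spans x 13 to 47, y 38 to 62 mm.
- tile: White ceramic soldering tile with rows of grey dots, 100 (x) x 70 (y) x 22 mm (z), about 0.28 kg, loose on the plate in the channel, roughly lined up with the fixture. Origin: centre of its underside, 10 mm above the bench. It starts 28 to 52 mm short of home; its front face (-x) is the one to push.
- tile_home (a point): Where the tile's origin lies when fully home: 30, -30, 10 mm in the fixture's frame; axes as the fixture's. The tile's channel, open in front (-x), has in the fixture's frame its fence face at y = -65 mm (x -45 to 80), back stop face at x = +80 mm, and opposite the fence two short guides with faces at y = +10 mm (x -28 to 0 and 58 to 80).
- pad: Black rubber clamp pad, 20 mm across, on the end of the clamp's plunger, facing the +y side of the tile; origin at the centre of its pressing face. It advances about 22 mm towards the fence (fixture -y) as the lever turns, pushes the tile the last few mm on to the fence and presses it with about 10 N by its spring.
- lever (a joint): Angle of the red clamp lever about its upright pivot, rad. 0 = open, pointing to the fixture's -x; grows as it is pushed clockwise seen from above; 1.55 = locked on its stop, pointing to the fixture's +y. Starts at 0 to 0.2. Dead point at 1.25: short of it a spring returns the lever to about 0.1; pushed on to 1.35 it snaps to 1.55 and stays. Takes up to about 0.3 N m (4 N at mid-grip).
- lever_pivot (a point): On the lever's upright pivot axis, at the height of the grip's centre line (48 mm above the bench); 30, 122 mm in the fixture's frame; axes as the fixture's.
- lever_grip (a point): Middle of the lever's red grip, on its centre line, 85 mm from the pivot axis, 48 mm above the bench; its axes turn with the lever, -x pointing outward along it. The grip is a level round bar 20 mm thick, from about 35 to 128 mm from the pivot axis, with 28 mm of free space below it over the plate (38 mm over the bench beyond the plate).
- flux_jar: squat amber glass jar with white cap, 52 mm across, 55 mm high; bystander just beyond the fixture. Origin: centre of its underside. Leave alone.
- dark_bottle: amber glass bottle with black cap, 54 mm across, 115 mm high; bystander to the right of the fixture's fence. Origin: centre of its underside. Leave alone.
- dish: white ceramic bowl, 84 mm across, 30 mm high; bystander beyond and left of the fixture. Origin: centre of its underside. Leave alone.
- charcoal: black block 75 x 50 x 30 mm; bystander lying near the robot, to its right. Origin: centre of its underside. Leave alone.
- graver: hand tool like a screwdriver, 190 mm long, lying flat; bystander to the left. Origin: about the middle of its length, at its underside. Leave alone.
- brush: brush 170 mm long, lying flat; bystander to the right. Origin: about the middle of its length, at its underside. Leave alone.
- spool: brass wire spool (empty), 44 mm across, 28 mm high; bystander to the left. Origin: centre of its underside. Leave alone.
Mind the look-alikes: they are no part of the job. What is shaped like the tile but orange or purple is not meant.

How it is judged:
By the outcome, as a careful person would: the job done as asked, in the order asked, and still so for the second after the job is handed in, with the robot touching nothing.
It also fails if it takes over 48 s, if anything falls off the work surface, if the arm or the gripper's body presses on something with over 40 N, if the wrist force passes 120 N, or if a joint passes its speed limit or range.

ROBOT

A 6-joint arm with a two-finger parallel gripper is mounted at the origin on the work surface. World frame = base frame: x ahead of the robot, y to its left, z up, the work surface at z = 0. Lengths are in m, angles in degrees, forces in N, time in s.
With the tool pointing down it reaches from about 0.3 to 0.75 m from the base axis. Payload 8.5 kg.
Tool frame: the origin (TCP) lies on the centre line of the jaws, within the pads' length; the fingertips stand 14 mm ahead of it and the grasp point (between the pads) lies 5 mm behind it; z points along the fingers, x is the direction in which the jaws open and shut, and the axes are right-handed (so a half turn about z gives the same grasp; the last joint's range is limited). The gripper opens to 85 mm and grips with 20 to 120 N. Pads are 22 mm wide; open, the fingers measure 114 mm over their backs; the gripper's body (76 mm by 85 mm) begins 54 mm behind the grasp point. The pads swing forward as they close: fully open they stand 13 mm farther back than shut.
Start: joints at [-79.315, 21.807, 74.336, -0, 83.858, -12.336], TCP at [0.215, -0.506, 0.245] pointing down, gripper open.
Joint ranges: [-178.18, 178.18], [-50.72, 133.34], [12.68, 142.11], [-81.47, 261.47], [9.98, 163.14], [-165.26, 165.26]. Speed limits (degrees/s): [136.94, 136.94, 180, 180, 180, 180].

INTERFACE

Orientations are given as a 3x3 rotation matrix whose columns are the frame's x, y, z axes.
In Python, from rig import * gives the robot as it stands.
- The arm moves only by the shell command python3 -m crank 'ROWS' [FORCE]. ROWS is JSON, one flat list of numbers, 7 for each row, row after row: the turn, a rotation vector about the world's x, y, z in rad, then the shift along the world's x, y, z in m, then the opening in per cent of the stroke, from 0 (shut) to 100 (fully open). A call has 1 to 20 rows; each row shifts and turns the commanded pose from where the row before left it; what a row does not reach is not made up. A row lasts 1/10 s, in which the tool goes at most 50 mm and 8.59 degrees, less where a joint would pass 70% of its speed; a pose out of reach is approached as far as the arm can. A call is refused whole if a number of a shift passes 0.05 or a number of a turn 0.15, either way. A call with a gripper value outside its range is refused whole. The fingers move at their own pace and stop on an object; FORCE is the grip in N (left out, the last holds). Time passes only in rows, so rows that do not move let the fingers close. It gives the time, the measured TCP pose, the force and the opening at its end, in the units of the state.
- observe(): the state, without advancing time (a new reading comes with each control period).
- get_image(name): name is "scene" or "top" or "wrist"; returns a dict with "frame" (420x560x3 uint8, red, green, blue), "fov_y" (degrees; the focal length in pixels is half the picture's height over the tangent of half this angle, whatever the lens; pixels are square), "cx", "cy" (the principal point, pixels), "world_to_cam" (4x4, takes a point from world to camera coordinates). Camera axes: x right, y up, looking along -z (the intrinsics and any distortion apply to the point x, -y, -z); pixel columns grow to the right and rows downward; lengths in m; the calibration is good to about 2 mm. A picture is of the moment at which its call begins. There is no depth.
- close_job(): hands the job in, once; it reports no verdict.
The state is a dict: "time_s": time; "q": joint angles; "qvel": joint speeds; "joint_efforts": joint torques, N m; "position": TCP position; "tool_rot": TCP orientation; "ft_force": force on the tool from outside, world axes, zero at the start; "wrist_torque": the same for the moment, N m; "grip_width": finger opening in m.
Only numpy, scipy, OpenCV 4.12 (cv2) and the standard library are available. Lean on these libraries where they do the work, as an engineer would, in place of code of your own. Each camera call takes 0.05 s, during which the arm holds its last target. There are 200 camera calls.

## Working session

There is one attempt and no reset: what is moved stays moved. The work goes in short steps, Python scripts to look and compute and a shell command to move; the robot and the scene stay as the last step left them, time stands still between calls to the robot, and variables do not carry over. Pictures are saved under pics/ and viewed, about 8 in all and at most 12, crops included, and the job is handed in when it is done.

```bash
mkdir -p pics
python3 - <<'E'
from rig import *
import cv2
for n in ("scene","top"):
    g=get_image(n); cv2.imwrite(f"pics/{n}0.png",g["frame"][:,:,::-1]); print(n,{k:(v if k!="frame" else 0) for k,v in g.items()})
print(observe())
E
```

```text
scene {'frame': 0, 'fov_y': 56.9216928387236, 'cx': 279.88692688418814, 'cy': 213.43831875460944, 'world_to_cam': array([[ 0.20668905,  0.978405  , -0.00181672, -0.10044749],
       [-0.58045818,  0.1241167 ,  0.80477534,  0.2501778 ],
       [ 0.7876217 , -0.16528372,  0.59357675, -1.4700394 ],
       [ 0.        ,  0.        ,  0.        ,  1.        ]])}
top {'frame': 0, 'fov_y': 56.13652380243516, 'cx': 278.98965647522556, 'cy': 210.13237537648973, 'world_to_cam': array([[ 0.02014643, -0.99963536,  0.0179799 , -0.04850268],
       [ 0.99593245,  0.02164498,  0.08746453, -0.51640436],
       [-0.08782181,  0.01614466,  0.99600536, -0.96121481],
       [ 0.        ,  0.        ,  0.        ,  1.        ]])}
{'time_s': 0.1, 'q': array([-7.93160519e+01,  2.18370122e+01,  7.43799844e+01,  1.41052209e-03,
        8.38587206e+01, -1.23350000e+01]), 'qvel': array([ 0.04425077, -0.07290176, -0.08618887,  0.05599201,  0.01584368,
       -0.02001074]), 'joint_efforts': array([ 4.28365587e-03, -4.49216938e+01, -2.31658155e+01, -1.59457563e-04,
        3.65576532e-03,  2.49552912e-06]), 'position': array([ 0.21503237, -0.5059502 ,  0.24477712]), 'tool_rot': array([[ 3.91032944e-01, -9.20376656e-01, -2.20944635e-04],
       [-9.20375784e-01, -3.91032886e-01,  1.30314344e-03],
       [-1.28577942e-03, -3.06219923e-04, -9.99999126e-01]]), 'ft_force': array([ 0.57433998,  0.58090617, -0.61126085]), 'wrist_torque': array([-0.0096788 , -0.01221286,  0.04171129]), 'grip_width': 0.08547977130833005}
```

View pics/top0.png

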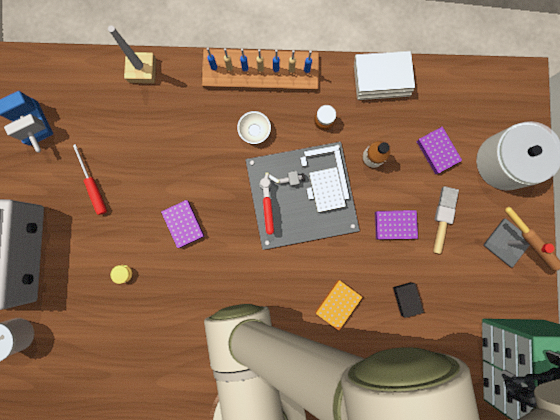

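View pics/scene0.png

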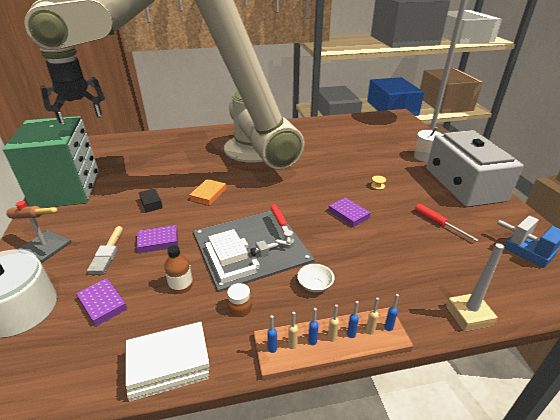

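The top view shows the grey fixture plate with corners at about (247,160), (343,144), (358,230) and (265,248). The white dotted tile is at (327,190) and the red lever runs from (265,183) to (268,232). The look-alikes are purple at (183,224), (397,224) and (440,151), and orange at (340,304). Only the white one in the channel fits the description. Next I measure and make a confirming crop.

```bash
cat > h.py <<'E'
from rig import *
import numpy as np, cv2
def ray(g,px,z):
    H=g["frame"].shape[0]; f=H/2/np.tan(np.radians(g["fov_y"]/2)); M=g["world_to_cam"]; R=M[:3,:3]; c=-R.T@M[:3,3]
    px=np.atleast_2d(px).astype(float)
    d=np.c_[(px[:,0]-g["cx"])/f,-(px[:,1]-g["cy"])/f,-np.ones(len(px))]@R
    return c+d*((z-c[2])/d[:,2])[:,None]
def proj(g,P):
    H=g["frame"].shape[0]; f=H/2/np.tan(np.radians(g["fov_y"]/2)); M=g["world_to_cam"]
    c=np.atleast_2d(P)@M[:3,:3].T+M[:3,3]; return np.c_[g["cx"]-f*c[:,0]/c[:,2],g["cy"]+f*c[:,1]/c[:,2]]
def masks(g):
    hsv=cv2.cvtColor(g["frame"],cv2.COLOR_RGB2HSV); h,s,v=cv2.split(hsv)
    return h,s,v
def big(m,box):
    k=np.zeros_like(m); x0,y0,x1,y1=box; k[y0:y1,x0:x1]=m[y0:y1,x0:x1]
    c,_=cv2.findContours(k,cv2.RETR_EXTERNAL,cv2.CHAIN_APPROX_NONE); return max(c,key=cv2.contourArea)
def rect(p):
    (c,wh,a)=cv2.minAreaRect((p[:,:2]*1000).astype(np.float32)); return np.round(c,1),np.round(wh,1),round(a,2)
E
python3 - <<'E'
from h import *
g=get_image("top"); h,s,v=masks(g)
m=((s<60)).astype(np.uint8)*255
m=cv2.morphologyEx(m,cv2.MORPH_CLOSE,np.ones((5,5)))
m=cv2.morphologyEx(m,cv2.MORPH_OPEN,np.ones((5,5)))
c=big(m,(235,135,370,260)); print("plate",rect(ray(g,c[:,0],0.01)))
w=((s<40)&(v>175)).astype(np.uint8)*255
w=cv2.morphologyEx(w,cv2.MORPH_CLOSE,np.ones((3,3)));w=cv2.morphologyEx(w,cv2.MORPH_OPEN,np.ones((7,7)))
t=big(w,(300,160,360,220)); print("tile",rect(ray(g,t[:,0],0.032)))
r=(((h<8)|(h>172))&(s>150)&(v>90)).astype(np.uint8)*255
l=big(r,(250,170,290,245)); print("grip",rect(ray(g,l[:,0],0.048)))
im=g["frame"][:,:,::-1].copy()
for k in (c,t,l):cv2.drawContours(im,[k],-1,(0,255,0),1)
a=np.hstack([cv2.resize(q[130:260,230:370],None,fx=2.8,fy=2.8,interpolation=cv2.INTER_CUBIC) for q in (g["frame"][:,:,::-1],im)])
cv2.imwrite("pics/crop1.png",a)
E
```

```text
plate (array([559.8, -95. ]), array([235.5, 250.9]), 12.03)
tile (array([ 572.1, -155.4]), array([101.4, 100.9]), 12.55)
grip (array([502.8, -10.6]), array([88.9, 19.1]), 7.57)
```

View pics/crop1.png

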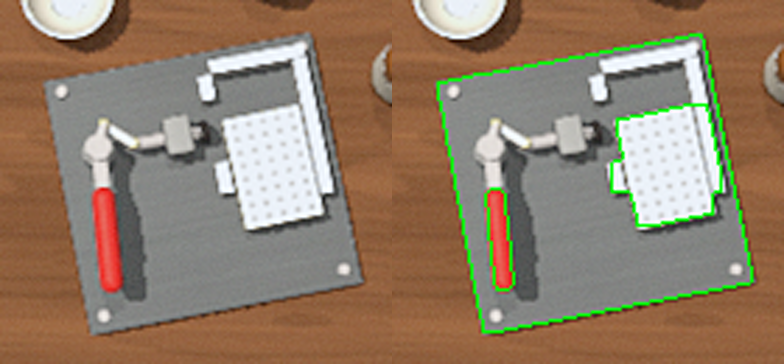

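The crop confirms that the white dotted tile sits in the channel: fence to the right, back stop above, and a gap ahead of it. The plate fit is 235.5 x 250.9 mm against the true 235 x 250, and the grip lands within 1 mm of where the fixture pose predicts. Next are the tile corners and the targets.

```bash
cat >> h.py <<'E'
yaw=np.radians(12.03); Rf=np.array([[np.cos(yaw),-np.sin(yaw)],[np.sin(yaw),np.cos(yaw)]])
O=np.array([.5598,-.0950])-Rf@np.array([-.0125,.035])
W=lambda x,y: O+Rf@np.array([x,y])/1000
F=lambda p: (np.asarray(p)[...,:2]-O)@Rf*1000
E
python3 - <<'E'
from h import *
g=get_image("top")
c=np.array([[248,230],[325,213],[222,118],[295,103]])/2.8+[230,130]-.3
print("tile corners (fix)",F(ray(g,c,.032)).round(1))
print("purple",(ray(g,[[183,224],[203,240],[180,200]],.02)).round(3), "bottle",F(ray(g,[[383,148]],.115)).round(), "dish",F(ray(g,[[254,128]],.03)).round())
print("prepush",W(-105,-30).round(4),"home push",W(-31,-30).round(4), "xdir",Rf[:,0])
# lever push path, tool x = -fix y, half dims x14.5 (fix y), y11 (fix x)
for th in (0.1,.3,.5,.7,.9,1.1,1.25,1.35,1.45,1.5):
    a=np.pi-th; u=np.array([np.cos(a),np.sin(a)]); n=np.array([np.sin(a),-np.cos(a)])
    h=11*abs(n[0])+14.5*abs(n[1]); p=np.array([30,122])+85*u-(10+h)*n
    print(th,p.round(1),W(*p).round(4))
E
```

```text
tile corners (fix) [[-65.3   5.3]
 [-63.2 -65. ]
 [ 37.5   8.4]
 [ 38.7 -58.6]]
purple [[0.478 0.2   0.02 ]
 [0.439 0.149 0.02 ]
 [0.538 0.21  0.02 ]] bottle [[  47. -160.]] dish [[174. 123.]]
prepush [ 0.4829 -0.1779] home push [ 0.5553 -0.1624] xdir [0.9780386  0.20842382]
0.1 [-57.1 105.1] [ 0.5015 -0.0358]
0.3 [-59.2 121.2] [ 0.4961 -0.0204]
0.5 [-58.  138.2] [ 0.4938 -0.0036]
0.7 [-53.2 155.2] [0.495  0.0141]
0.9 [-44.5 171.4] [0.5001 0.0317]
1.1 [-32.1 185.8] [0.5092 0.0484]
1.25 [-20.5 194.8] [0.5186 0.0596]
1.35 [-11.9 199.7] [0.526  0.0662]
1.45 [ -2.7 203.6] [0.5342 0.072 ]
1.5 [  2.  205.2] [0.5385 0.0745]
```

```bash
python3 -m crank '[0,0,-0.019,0.0268,0.0328,0,0, 0,0,-0.019,0.0268,0.0328,0,0, 0,0,-0.019,0.0268,0.0328,0,0, 0,0,-0.019,0.0268,0.0328,0,0, 0,0,-0.019,0.0268,0.0328,0,0, 0,0,-0.019,0.0268,0.0328,0,0, 0,0,-0.019,0.0268,0.0328,0,0, 0,0,-0.019,0.0268,0.0328,0,0, 0,0,-0.019,0.0268,0.0328,0,0, 0,0,-0.02,0.0268,0.0328,0,0, 0,0,0,0,0,-0.03,0, 0,0,0,0,0,-0.03,0, 0,0,0,0,0,-0.03,0, 0,0,0,0,0,-0.03,0, 0,0,0,0,0,-0.03,0, 0,0,0,0,0,0,0, 0,0,0,0,0,0,0]' 30
python3 - <<'E'
from h import *
o=observe(); print(F(o["position"]),o["tool_rot"].round(3),o["q"].round(1))
g=get_image("scene"); f=g["frame"][150:300,150:350]
cv2.imwrite("pics/s1.png",cv2.resize(f,None,fx=3.8,fy=3.8,interpolation=2)[:,:,::-1])
E
```

```text
time_s: 1.9
position: [0.4833, -0.1783, 0.0959]
tool_rot: [[0.209, -0.978, -0.0], [-0.978, -0.209, 0.0], [-0.0, 0.0, -1.0]]
ft_force: [0.8, -0.1, -0.3]
grip_width: -0.0001
[-104.66934413  -30.5381632 ] [[ 0.209 -0.978 -0.   ]
 [-0.978 -0.209  0.   ]
 [-0.     0.    -1.   ]] [-33.4  27.8  92.5   0.   59.7  44.5]
```

View pics/s1.png

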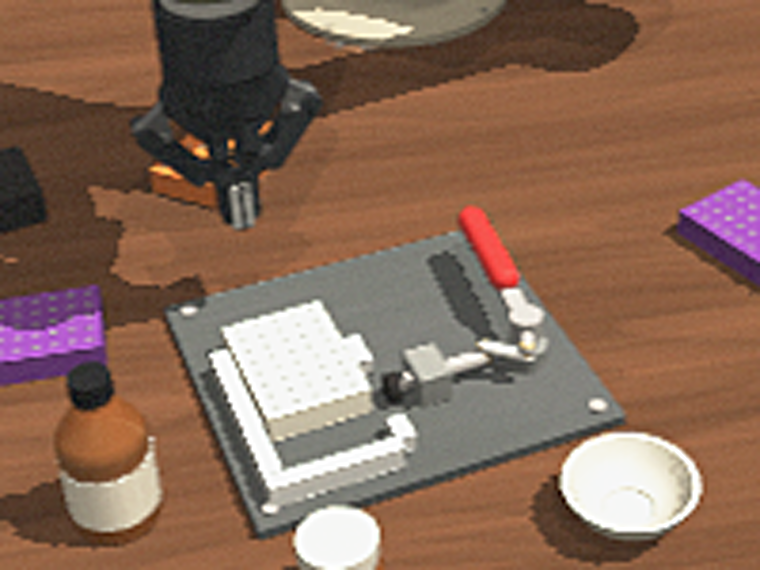

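The picture shows the shut gripper ahead of the plate's front edge, tips at about (240,220) and lined up with the tile; everything else is undisturbed. Now I descend and push.

```bash
python3 -m crank '[0,0,0,0,0,-0.022,0, 0,0,0,0,0,-0.022,0, 0,0,0,0,0,-0.022,0, 0,0,0,0,0,0,0, 0,0,0,0.0098,0.0021,0,0, 0,0,0,0.0098,0.0021,0,0, 0,0,0,0.0049,0.001,0,0, 0,0,0,0.0049,0.001,0,0, 0,0,0,0.0049,0.001,0,0, 0,0,0,0.0049,0.001,0,0, 0,0,0,0.0049,0.001,0,0, 0,0,0,0.0049,0.001,0,0, 0,0,0,0.0049,0.001,0,0, 0,0,0,0.0049,0.001,0,0, 0,0,0,0,0,0,0]'
python3 -c "
from h import *
print(F(observe()['position']))"
```

```text
time_s: 3.45
position: [0.5427, -0.1659, 0.0293]
tool_rot: [[0.209, -0.978, 0.001], [-0.978, -0.209, -0.0], [0.0, -0.001, -1.0]]
ft_force: [0.4, 0.0, -0.1]
grip_width: 0.0002
[-43.96722329 -30.75874797]
```

```bash
python3 -m crank '[0,0,0,0.0029,0.0006,0,0, 0,0,0,0.0029,0.0006,0,0, 0,0,0,0.0029,0.0006,0,0, 0,0,0,0.001,0.0002,0,0, 0,0,0,0,0,0,0]'
python3 - <<'E'
from h import *
print(F(observe()['position']))
g=get_image("top"); f=g["frame"][130:260,230:370]
cv2.imwrite("pics/t2.png",cv2.resize(f,None,fx=4.6,fy=4.6,interpolation=2)[:,:,::-1])
E
```

```text
time_s: 3.95
position: [0.5519, -0.1639, 0.0293]
tool_rot: [[0.209, -0.978, 0.001], [-0.978, -0.209, -0.0], [0.0, -0.0, -1.0]]
ft_force: [0.4, 0.2, 0.2]
grip_width: 0.0003
[-34.62119983 -30.78260356]
```

View pics/t2.png

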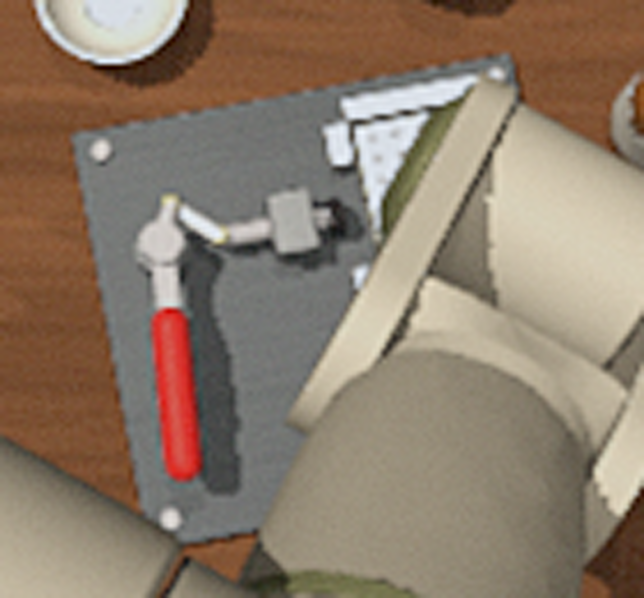

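The tile's back edge at (390,118) is now close under the back stop at (345,105), with only a thin gap left. I go on in 1 mm rows until the force rises.

```bash
python3 -m crank '[0,0,0,0.001,0.0002,0,0, 0,0,0,0.001,0.0002,0,0, 0,0,0,0.001,0.0002,0,0, 0,0,0,0,0,0,0]'; python3 -m crank '[0,0,0,0.001,0.0002,0,0, 0,0,0,0,0,0,0]';python3 -m crank '[0,0,0,0.001,0.0002,0,0, 0,0,0,0,0,0,0]'
```

```text
time_s: 4.4
position: [0.5547, -0.1634, 0.0294]
tool_rot: [[0.209, -0.978, 0.0], [-0.978, -0.209, -0.0], [0.0, -0.0, -1.0]]
ft_force: [-1.2, -0.5, 1.0]
grip_width: -0.0002
time_s: 4.6
position: [0.5557, -0.1632, 0.0294]
tool_rot: [[0.209, -0.978, 0.0], [-0.978, -0.209, -0.0], [0.0, -0.0, -1.0]]
ft_force: [-1.7, -0.1, 1.4]
grip_width: -0.0001
time_s: 4.8
position: [0.556, -0.163, 0.0294]
tool_rot: [[0.209, -0.978, -0.002], [-0.978, -0.209, 0.0], [-0.0, 0.001, -1.0]]
ft_force: [-5.3, -1.0, 2.2]
grip_width: -0.0
```

```bash
python3 -m crank '[0,0,0,0.001,0.0002,0,0, 0,0,0,0,0,0,0]'; python3 -m crank '[0,0,0,0.001,0.0002,0,0, 0,0,0,0,0,0,0]'
python3 - <<'E'
from h import *
print(F(observe()['position']))
E
```

```text
time_s: 5.0
position: [0.5561, -0.1629, 0.0293]
tool_rot: [[0.21, -0.978, -0.004], [-0.978, -0.21, 0.0], [-0.001, 0.004, -1.0]]
ft_force: [-9.2, -1.5, 6.0]
grip_width: -0.0
time_s: 5.2
position: [0.5562, -0.1628, 0.0293]
tool_rot: [[0.21, -0.978, -0.006], [-0.978, -0.21, 0.0], [-0.002, 0.006, -1.0]]
ft_force: [-15.3, -4.0, 8.6]
grip_width: 0.0001
[-30.16396554 -30.56766577]
```

```bash
python3 -m crank '[0,0,0,-0.0107,-0.0022,0,0, 0,0,0,-0.0107,-0.0022,0,0, 0,0,0,-0.0107,-0.0022,0,0, 0,0,0,-0.0107,-0.0022,0,0, 0,0,0,0,0,0.04,0, 0,0,0,0,0,0.04,0, 0,0,0,-0.0031,0.03,0,0, 0,0,0,-0.0031,0.03,0,0, 0,0,0,-0.0031,0.03,0,0, 0,0,0,-0.0031,0.03,0,0, 0,0,0,0,0,0,0, 0,0,0,0,0,0,0]'
python3 - <<'E'
from h import *
print(F(observe()['position']))
for n,b in (("top",(230,130,370,260)),("scene",(170,200,330,300))):
    g=get_image(n); x0,y0,x1,y1=b; f=g["frame"][y0:y1,x0:x1]
    cv2.imwrite(f"pics/{n}3.png",cv2.resize(f,None,fx=4.6,fy=4.6,interpolation=2)[:,:,::-1])
    P=[[*W(x,y),.032] for x,y in ((80,-65),(80,10),(-20,-65),(-20,5))]
    print(n,((proj(g,P)-[x0,y0]+.3)*4.6).round())
E
```

```text
time_s: 6.4
position: [0.5032, -0.0514, 0.1094]
tool_rot: [[0.21, -0.978, 0.0], [-0.978, -0.21, -0.0], [0.0, -0.0, -1.0]]
ft_force: [-0.2, 1.0, 0.4]
grip_width: 0.0001
[-58.74679128  89.42360178]
top [[481.  94.]
 [347. 119.]
 [518. 272.]
 [392. 296.]]
scene [[245. 333.]
 [385. 290.]
 [190. 212.]
 [312. 178.]]
```

View pics/top3.png

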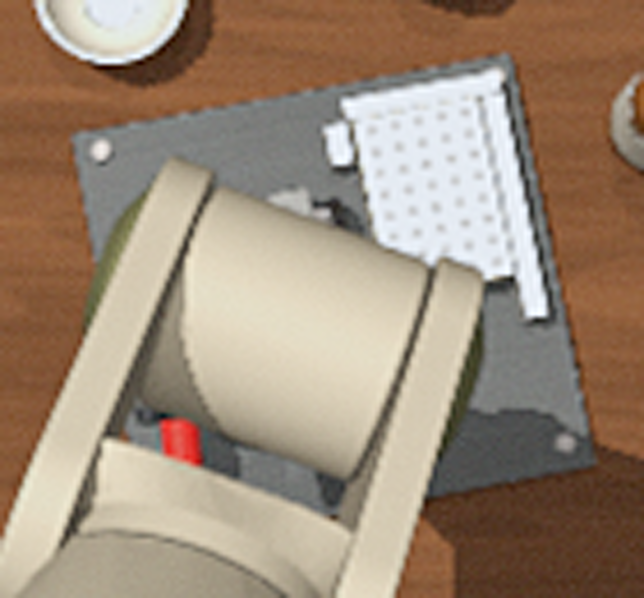

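View pics/scene3.png

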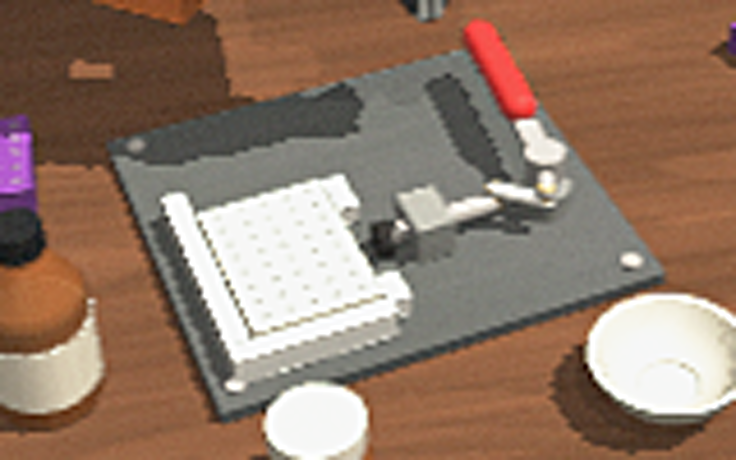

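The tile now meets the back stop along its full edge: in the scene crop the edge runs (255,335) to (385,295), as predicted for home. A small gap to the fence remains for the clamp to close, and nothing else has moved. The shut fingers are clear of the lever, so I descend and push it.

```bash
python3 -m crank '[0,0,0,0,0,-0.03,0, 0,0,0,0,0,-0.027,0, 0,0,0,0,0,0,0, 0,0,0,-0.0008,0.0078,0,0, 0,0,0,-0.0008,0.0078,0,0, 0,0,0,-0.0027,0.0077,0,0, 0,0,0,-0.0027,0.0077,0,0, 0,0,0,-0.0012,0.0084,0,0, 0,0,0,-0.0012,0.0084,0,0, 0,0,0,0.0006,0.0088,0,0, 0,0,0,0.0006,0.0088,0,0, 0,0,0,0,0,0,0]'
python3 - <<'E'
from h import *
print(F(observe()['position']))
g=get_image("scene"); x0,y0,x1,y1=(170,150,330,300); f=g["frame"][y0:y1,x0:x1]
cv2.imwrite(f"pics/s4.png",cv2.resize(f,None,fx=4,fy=4,interpolation=2)[:,:,::-1])
E
```

```text
time_s: 7.7
position: [0.4949, 0.0152, 0.0522]
tool_rot: [[0.21, -0.978, -0.001], [-0.978, -0.21, 0.0], [-0.001, 0.001, -1.0]]
ft_force: [-0.1, -2.6, 1.5]
grip_width: 0.0002
[-53.02714681 156.28304654]
```

View pics/s4.png

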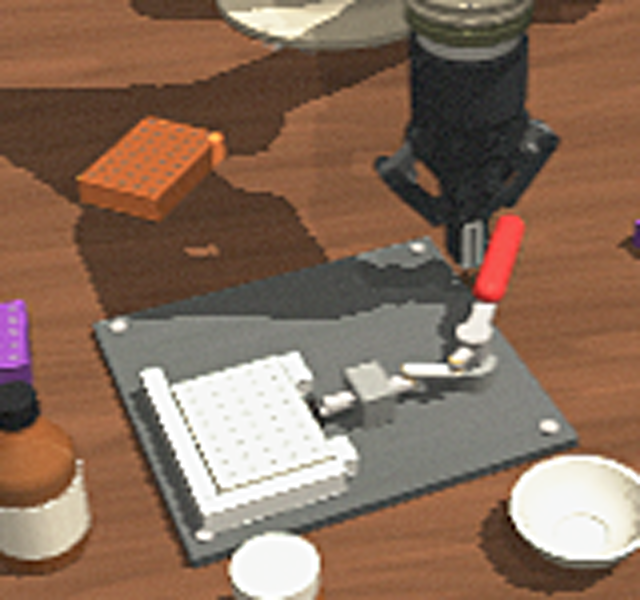

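The finger at (470,245) is pushing the red grip at (500,260), the lever has turned to about 0.7 rad and the pad is nearing the tile. I carry on.

```bash
python3 -m crank '[0,0,0,0.0026,0.0088,0,0, 0,0,0,0.0026,0.0088,0,0, 0,0,0,0.0045,0.0084,0,0, 0,0,0,0.0045,0.0084,0,0, 0,0,0,0.0047,0.0056,0,0, 0,0,0,0.0047,0.0056,0,0, 0,0,0,0.0037,0.0033,0,0, 0,0,0,0.0037,0.0033,0,0, 0,0,0,0.0041,0.0029,0,0, 0,0,0,0.0041,0.0029,0,0, 0,0,0,0,0,0,0]'
python3 - <<'E'
from h import *
print(F(observe()['position']))
g=get_image("scene"); x0,y0,x1,y1=(170,150,330,300); f=g["frame"][y0:y1,x0:x1]
cv2.imwrite(f"pics/s5.png",cv2.resize(f,None,fx=4,fy=4,interpolation=2)[:,:,::-1])
E
```

```text
time_s: 8.85
position: [0.535, 0.0723, 0.0524]
tool_rot: [[0.209, -0.978, 0.001], [-0.978, -0.209, 0.0], [-0.0, -0.001, -1.0]]
ft_force: [-0.5, -0.0, -0.6]
grip_width: -0.0001
[ -1.9233948  203.83838731]
```

View pics/s5.png

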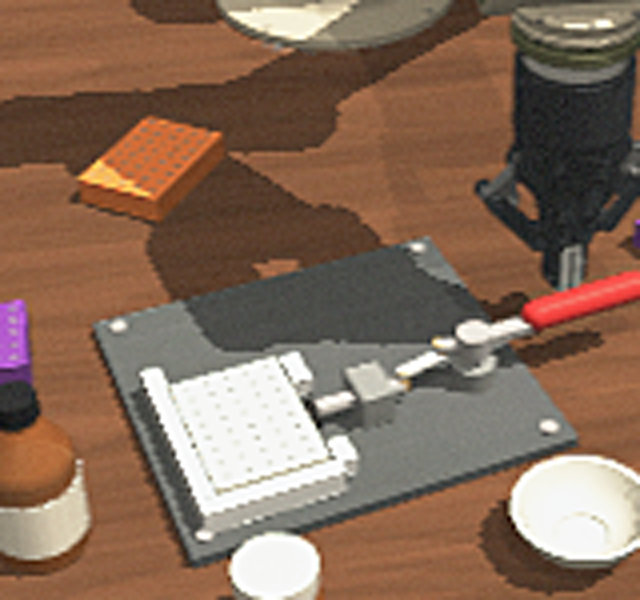

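The lever has snapped over to point along fixture +y, from (475,335) to (640,285), with no force left on the finger. I back off, lift, and swing clear so I can check.

```bash
python3 -m crank '[0,0,0,-0.0098,-0.0021,0,0, 0,0,0,-0.0196,-0.0042,0,0, 0,0,0,-0.0098,-0.0021,0.01,0, 0,0,0,0,0,0.04,0, 0,0,0,0,0,0.04,0, 0,0,0,0,0,0.04,0, 0,0,0,0,0,0.03,0, 0,0,0,-0.012,-0.039,0,0, 0,0,0,-0.012,-0.039,0,0, 0,0,0,-0.012,-0.039,0,0, 0,0,0,-0.012,-0.039,0,0, 0,0,0,-0.012,-0.039,0,0, 0,0,0,-0.012,-0.039,0,0, 0,0,0,-0.012,-0.039,0,0, 0,0,0,-0.012,-0.039,0,0, 0,0,0,-0.012,-0.039,0,0, 0,0,0,-0.012,-0.039,0,0, 0,0,0,0,0,0,0, 0,0,0,0,0,0,0]'
python3 - <<'E'
from h import *
g=get_image("top"); h,s,v=masks(g)
r=(((h<8)|(h>172))&(s>150)&(v>90)).astype(np.uint8)*255
l=big(r,(200,150,275,240)); R=rect(ray(g,l[:,0],0.048)); print("grip",R,"fix",F(np.array(R[0])/1000))
x0,y0,x1,y1=(200,90,400,250); f=g["frame"][y0:y1,x0:x1]
cv2.imwrite("pics/t6.png",cv2.resize(f,None,fx=3.75,fy=3.75,interpolation=2)[:,:,::-1])
P=[[*W(x,y),.032] for x,y in ((80,-65),(80,5),(-20,-65),(-20,5))]
print(((proj(g,P)-[x0,y0]+.3)*3.75).round())
E
```

```text
time_s: 10.8
position: [0.3745, -0.3266, 0.2127]
tool_rot: [[0.207, -0.978, 0.0], [-0.978, -0.207, 0.0], [-0.0, -0.0, -1.0]]
ft_force: [-0.3, 0.0, 0.6]
grip_width: -0.0003
grip (array([564.6,  79.7]), array([21.3, 92.1]), 12.77) fix [ 28.60622651 204.86290985]
[[505. 227.]
 [402. 246.]
 [535. 372.]
 [432. 391.]]
```

View pics/t6.png

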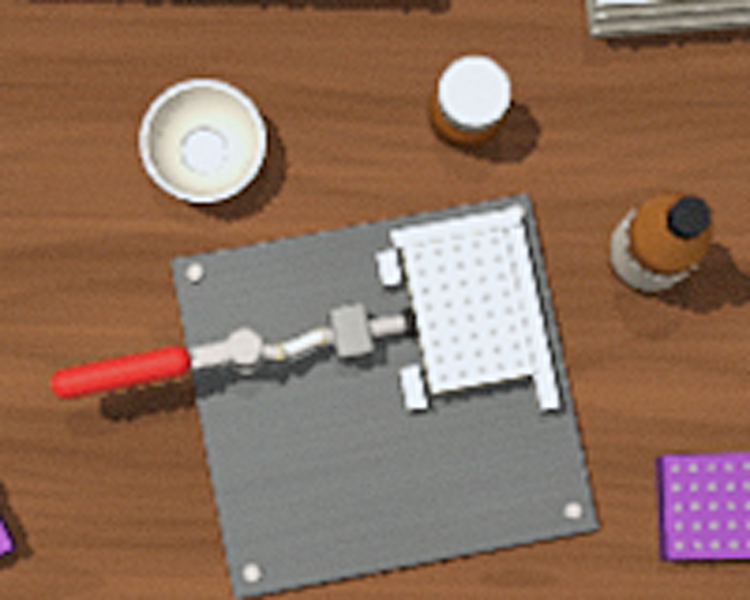

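The final view shows the tile's front corners at (431,393) and (536,374); the prediction for home against the fence is (432,391) and (535,372). The pad is on the tile and the lever is at about 1.56 rad, so locked. The bystanders in view are in place.

```bash
python3 -c "
from rig import *
print(close_job())"
```

```text
the job is handed in; nothing more can be done
None
```

The job is handed in: the tile is home against the back stop and the clamp is locked, at about 11 s of the 48 s allowed.

- **Tile:** I pushed it about 43 mm with the shut fingertips until it met the back stop, at about 16 N. In the last top view its front corners were within about 2 enlarged pixels (roughly 1 mm) of the predicted home position against the fence.
- **Lever:** I then pushed the red lever round with the fingertips until it snapped over. It measured about 1.56 rad against the 1.55 lock, its pad was on the tile, and it stayed there after the fingers withdrew.
- **Surroundings:** The arm finished clear of everything, with near-zero force at the wrist. The dish, flux jar and bottle were where they started. I did not re-measure the bystanders outside that final crop, but the arm passed well above them.

No check failed or disagreed.

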